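Hold the draught screen upright behind the burner

TASK

Set the little glass burner upright and centred on the narrow round pedestal of the stand, and let go of it. Then take the draught screen by its red bar, swing it up to its balance point where it stands plumb, without letting it go over towards the burner, and finish while still gripping it there, steady, so that I can light the burner. Keep the burner upright all the time, and leave the other things on the bench where they are.

Things in the scene. Friction and masses are not known exactly. Their poses are not given: they have to be found in the camera images.
- burner_mid (a point): The loose burner: round clear glass jar, 50 mm diameter, 45 mm high; copper lid (47 mm diameter) up to 52 mm; brass nozzle on the lid's middle (18 mm wide at its foot, then 9 mm) up to 70 mm. Rigid, empty, about 0.14 kg. Starts standing on the bench. This point is on its axis, 26 mm above its underside; z is its upright axis.
- pedestal_top (a point): Centre of the flat, rimless round top of the pedestal: a dark steel disc 40 mm in diameter on a 22 mm post, 70 mm above the bench, fixed on the stand's plywood board (220 x 190 x 15 mm). It is 90 mm level distance from the screen's hinge line, on the side away from the lying screen. z is up; x points level from hinge to pedestal.
- screen_hinge (a point): Middle of the screen's hinge line, 50 mm above the bench, on the stand. y runs along the hinge line, x points level towards the pedestal. The stand is fixed, but stands elsewhere and is turned differently each time.
- screen_handle (a point): Middle of the screen's red grip bar: round, 12 mm diameter, 130 mm long, parallel to the hinge, 185 mm from it. Two arms (8 mm wide, 60 mm either side of the middle) carry it, leaving a 44 mm gap between the bar and the plate's edge, so fingers fit either side. It can turn between the fingers as the screen swings. z points from hinge to bar.
- screen (a joint): Draught screen: aluminium plate 150 wide x 125 high x 5 mm, about 0.3 kg, freely hinged at its lower edge, no stay or brake. 0 rad = plumb, bar straight above the hinge: its balance point. Negative leans away from the pedestal, positive towards it. Starts lying on rubber stops at about -1.15 (bar 126 mm above the bench), turns to +0.9 at most, falls to whichever side it leans.
- adhesive_mid (a point): A small red bottle, 38 mm in diameter, 95 mm high, point at half height; not part of the job.
- offcut_mid (a point): A plywood offcut 85 x 50 x 22 mm with a dark top, lying flat, point at its centre; not part of the job.
- jar_mid (a point): A green glass jar with a steel cap, 54 mm in diameter, 62 mm high, point at half height; not part of the job.
There are look-alikes about, which are no part of the job. Leave any blue look-alike of the part that bears burner_mid alone.

How it is judged:
By the outcome, as a careful person would: the job done as asked, in the order asked, and still so for the second after the job is handed in, while the arm keeps its last pose, push and grip.
It also fails if it takes over 51 s, if anything falls off the work surface, if the arm or the gripper's body presses on something with over 40 N, if the wrist force passes 120 N, or if a joint passes its speed limit or range.

ROBOT

A 6-joint arm with a two-finger parallel gripper is mounted at the origin on the work surface. World frame = base frame: x ahead of the robot, y to its left, z up, the work surface at z = 0. Lengths are in m, angles in rad, forces in N, time in s.
With the tool pointing down it reaches from about 0.375 to 0.975 m from the base axis. Payload 3.8 kg.
Tool frame: the origin (TCP) lies on the centre line of the jaws, within the pads' length; the fingertips stand 22 mm ahead of it and the grasp point (between the pads) lies 3 mm ahead of it; x points along the fingers, y is the direction in which the jaws open and shut, and the axes are right-handed (so a half turn about x gives the same grasp; the last joint's range is limited). The gripper opens to 85 mm and grips with 20 to 120 N. Pads are 22 mm wide; open, the fingers measure 114 mm over their backs; the gripper's body (76 mm by 85 mm) begins 54 mm behind the grasp point. The pads swing forward as they close: fully open they stand 13 mm farther back than shut.
Start: joints at [1.265, 0.264, 1.604, -0, 1.274, -0.037], TCP at [0.179, 0.651, 0.253] pointing down, gripper open.
Joint ranges: [-2.63, 2.63], [-0.94, 2.18], [0.31, 2.57], [-1.31, 4.45], [0, 2.66], [-2.55, 2.55]. Speed limits (rad/s): [2.57, 2.57, 3.14, 3.14, 3.14, 3.14].

INTERFACE

Orientations are given as a rotation vector (axis times angle).
In Python, from workcell import monitor, eyes, finish_job gives the robot as it stands. The module is installed in compiled form; this text tells all that it offers.
- The arm moves only by the tool play_rows, never from a script. Its argument "deltas" is a list of rows, each an object of numbers: "wx", "wy", "wz": the turn, a rotation vector about the world's x, y, z in degrees; "x", "y", "z": the shift along the world's x, y, z in mm; "fingers": the closure, from -1 (fully open) to 1 (shut), so that 0 is half open. A call has 1 to 20 rows; each row is the pose to reach, as a shift and turn from the pose commanded when the call began; what a row does not reach only later rows make up. A row lasts 1/8 s, in which the tool goes at most 62.5 mm and 10.7 degrees, less where a joint would pass 70% of its speed; a pose out of reach is approached as far as the arm can. A call with a gripper value outside its range is refused whole. The fingers move at their own pace and stop on an object; "grip_force" is the grip in N (left out, the last holds). Time passes only in rows, so rows that repeat a pose let the fingers close. It gives the time, the measured TCP pose, the force and the opening at its end, in the units of the state.
- monitor.read_state(): the state, without advancing time (a new reading comes with each control period).
- eyes.read_camera(name): name is "scene" or "top"; returns a dict with "frame" (420x560x3 uint8, red, green, blue), "depth" (420x560 float32, m along the optical axis (not along the pixel's ray), 0 where there is no reading), "K" (3x3 intrinsics, pixels), "k1" (the pictures are not rectified: a ray, as slopes to the right and down, at radius r is drawn at 1 + k1 r^2 times it, then the intrinsics apply), "view" (4x4, takes a point from world to camera coordinates). Camera axes: x right, y down, z forward; pixel columns grow to the right and rows downward; lengths in m; the calibration is good to about 2 mm. A picture is of the moment at which its call begins.
- finish_job(): hands the job in, once; it reports no verdict.
The state is a dict: "time": time; "q": joint angles; "joint_vel": joint speeds; "joint_torque": joint torques, N m; "tool_pos": TCP position; "tcp_rot": TCP orientation; "wrist_force": force on the tool from outside, world axes, zero at the start; "torque": the same for the moment, N m; "width": opening from 0.0 (shut) to 1.0 (fully open).
Only numpy, scipy, OpenCV 4.12 (cv2) and the standard library are available. Lean on these libraries where they do the work, as an engineer would, in place of code of your own. Each camera call takes 0.05 s, during which the arm holds its last target.

## Working session

There is one attempt and no reset: what is moved stays moved. The work goes in short steps, Python scripts to look and compute and a tool call to move; the robot and the scene stay as the last step left them, time stands still between calls to the robot, and variables do not carry over. Pictures are saved under pics/ and viewed, and the job is handed in when it is done.

Besides the shell and the picture viewer there is one more tool, called in YAML: its name, and indented under it one key for each argument. play_rows: Moves the arm, as the interface text tells. Its arguments: {"type":"object","properties":{"deltas":{"type":"array"},"grip_force":{"type":"number"}},"required":["deltas"]}

```bash
mkdir -p pics
cat > h.py <<'E'
import numpy as np, cv2
from workcell import monitor, eyes, finish_job
def grab(n):
    d=eyes.read_camera(n); np.savez(f'{n}.npz',**{k:np.array(v) for k,v in d.items()}); return d
def load(n):
    return dict(np.load(f'{n}.npz'))
def rays(d,uv):
    uv=np.asarray(uv,float).reshape(-1,1,2)
    k1=float(d['k1'])
    n=cv2.undistortPoints(uv,d['K'].astype(float),np.array([k1,0,0,0,0.]),None,None)
    n=n.reshape(-1,2)
    V=d['view']; R=V[:3,:3]; t=V[:3,3]
    o=-R.T@t
    dirs=np.c_[n,np.ones(len(n))]@R
    return o,dirs
def onplane(d,uv,z):
    o,r=rays(d,uv); s=(z-o[2])/r[:,2]; return o+r*s[:,None]
def bydepth(d,uv):
    o,r=rays(d,uv); uv=np.asarray(uv).reshape(-1,2).astype(int)
    return o+r*d['depth'][uv[:,1],uv[:,0]][:,None]
def proj(d,P):
    V=d['view']; c=np.asarray(P).reshape(-1,3)@V[:3,:3].T+V[:3,3]
    n=c[:,:2]/c[:,2:]; r2=(n**2).sum(1,keepdims=True); n=n*(1+float(d['k1'])*r2)
    return n@d['K'][:2,:2].T+d['K'][:2,2]
def tri(d1,u1,d2,u2):
    o1,r1=rays(d1,[u1]);o2,r2=rays(d2,[u2]);r1=r1[0];r2=r2[0]
    A=np.c_[r1,-r2]; s=np.linalg.lstsq(A,o2-o1,rcond=None)[0]
    a=o1+r1*s[0];b=o2+r2*s[1]; return (a+b)/2,np.linalg.norm(a-b)
def save(img,n): cv2.imwrite(f'pics/{n}.png',cv2.cvtColor(img,cv2.COLOR_RGB2BGR))
E
python3 - <<'E'
from h import *
for n in('scene','top'):
    d=grab(n); save(d['frame'],n+'0'); print(n,d['K'].tolist(),d['k1'],-d['view'][:3,:3].T@d['view'][:3,3],d['view'][2,:3])
s=monitor.read_state();print(s)
E
```

```text
scene [[434.3709649282213, 0.0, 279.9830682219739], [0.0, 434.3709649282213, 217.1727063005987], [0.0, 0.0, 1.0]] -0.11609198451246328 [ 1.0876635  -0.86332799  0.78763702] [-0.44991932  0.71391652 -0.53655923]
top [[536.0848458802354, 0.0, 278.3089697730003], [0.0, 536.0848458802354, 207.97111202393617], [0.0, 0.0, 1.0]] -0.102389389021944 [ 3.20218667e-01 -3.70982567e-04  1.33362952e+00] [ 0.1716894  -0.01565218 -0.98502678]
{'time': 0.1, 'q': array([ 1.26507695e+00,  2.64703085e-01,  1.60524993e+00,  1.64419629e-05,
        1.27371911e+00, -3.68937237e-02]), 'joint_vel': array([ 0.00200601, -0.00203557, -0.00399295, -0.00111209,  0.0008766 ,
       -0.00112802]), 'joint_torque': array([ 5.87296709e-04, -5.16708434e+01, -3.68589664e+01,  5.18742979e-05,
        6.29857415e-03, -6.69686258e-06]), 'tool_pos': array([0.17908367, 0.65016039, 0.25206271]), 'tcp_rot': array([ 0.20942348,  1.56084539, -0.212646  ]), 'wrist_force': array([ 0.43006192, -0.22792898, -0.16046458]), 'torque': array([-0.03568481,  0.00247297,  0.00070864]), 'width': 0.9971596253940996}
```

View pics/scene0.png

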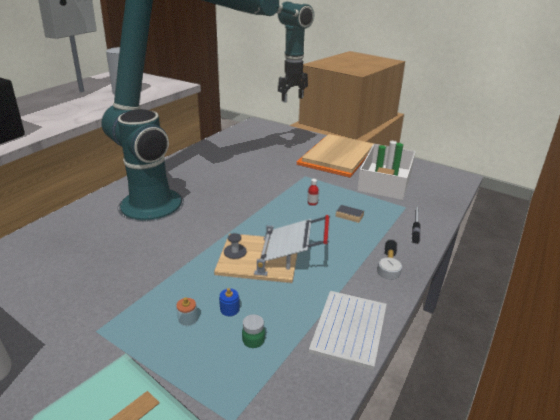

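View pics/top0.png

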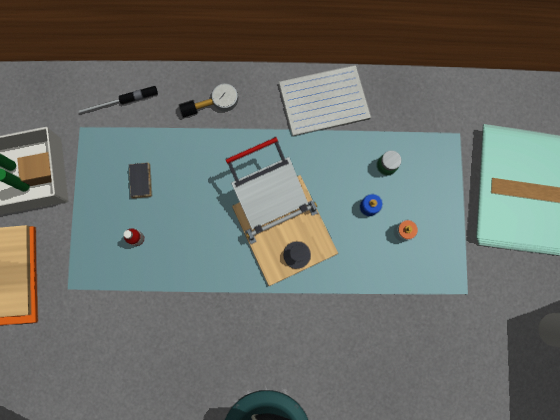

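The scene view shows the robot at upper left, and the stand with the lying screen and its red bar at about (325,230). In the top view the bar is at (252,150) and the pedestal at (297,255).

Burner candidates:
- **Clear jar with copper lid:** scene (187,310), top (407,230). This is my choice.
- **Blue look-alike:** scene (229,301), top (372,205).
- **Green jar:** scene (253,330), top (389,162).

Next I check the choice in a close crop and measure.

Run:
```python
from h import *
s=load('scene');t=load('top')
a=cv2.resize(s['frame'][270:360,150:290],None,fx=4,fy=4,interpolation=cv2.INTER_CUBIC)[:, :560]
save(a,'crop_scene'); 
b=cv2.resize(t['frame'][125:290,215:345],None,fx=3.5,fy=3.5,interpolation=cv2.INTER_CUBIC)
save(b,'crop_stand')
c=cv2.resize(t['frame'][140:260,350:430],None,fx=4,fy=4,interpolation=cv2.INTER_CUBIC);save(c,'crop_b')
hsv=cv2.cvtColor(t['frame'],cv2.COLOR_RGB2HSV)
# lid
m=((hsv[...,0]<15)&(hsv[...,1]>120)&(hsv[...,2]>90)).astype(np.uint8)
def comps(m,box):
    x0,y0,x1,y1=box; mm=np.zeros_like(m); mm[y0:y1,x0:x1]=m[y0:y1,x0:x1]
    n,l,st,ce=cv2.connectedComponentsWithStats(mm)
    return [(st[i].tolist(),ce[i].round(2).tolist()) for i in range(1,n) if st[i,4]>15],l
r,_=comps(m,(380,200,430,260));print('lid',r)
for st,ce in r:
    print(onplane(t,[ce],0.052), bydepth(t,[ce]))
red=(((hsv[...,0]<8)|(hsv[...,0]>172))&(hsv[...,1]>150)&(hsv[...,2]>80)).astype(np.uint8)
r,l=comps(red,(215,130,300,175));print('bar',r)
ys,xs=np.nonzero(red[130:175,215:300]); rect=cv2.minAreaRect(np.c_[xs+215,ys+130].astype(np.float32));print(rect)
print(onplane(t,[rect[0]],0.126+.003),bydepth(t,[rect[0]]))
bp=cv2.boxPoints(rect);print(onplane(t,bp,0.126))
dk=(t['frame'].max(2)<70).astype(np.uint8)
r,_=comps(dk,(270,230,325,280));print('ped',r)
for st,ce in r: print(onplane(t,[ce],0.07))
# depth-based pedestal
vv,uu=np.mgrid[235:285,270:330]; P=bydepth(t,np.c_[uu.ravel(),vv.ravel()])
ok=(P[:,2]>.06)&(P[:,2]<.085); print('pedD',ok.sum(),P[ok].mean(0),P[ok].min(0),P[ok].max(0))
hs=cv2.cvtColor(s['frame'],cv2.COLOR_RGB2HSV)
```

```text
lid [([399, 221, 18, 18, 214], [407.32, 229.47])]
[[ 0.49497122 -0.33558702  0.052     ]] [[ 0.49421766 -0.33414153  0.05752653]]
bar [([226, 138, 51, 25, 220], [251.43, 149.7])]
((251.30972290039062, 149.7054901123047), (4.131565093994141, 54.62598419189453), 66.29735565185547)
[[0.66687117 0.0448559  0.129     ]] [[0.66637621 0.04479132 0.13072   ]]
[[ 0.64495438  0.10456206  0.126     ]
 [ 0.69993514 -0.01103868  0.126     ]
 [ 0.69076287 -0.01504146  0.126     ]
 [ 0.63593978  0.100435    0.126     ]]
ped [([283, 242, 27, 27, 545], [296.08, 254.66])]
[[ 0.42920186 -0.06366442  0.07      ]]
pedD 222 [ 0.43460969 -0.06780086  0.07103892] [ 0.41642324 -0.08741549  0.06523311] [ 0.45474353 -0.04911874  0.07653587]
```

View pics/crop_scene.png

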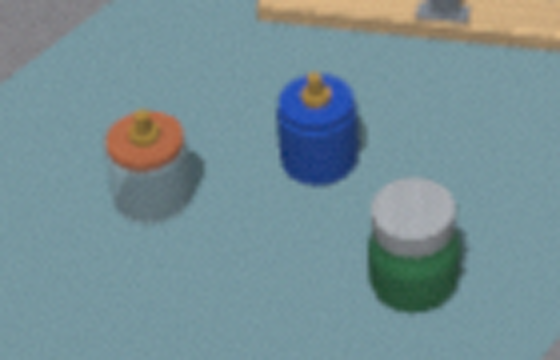

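View pics/crop_stand.png

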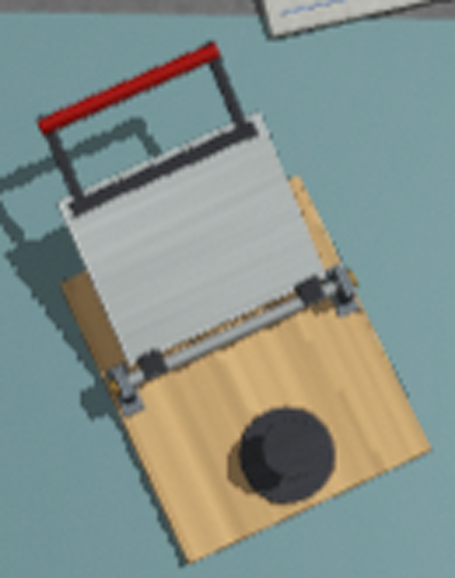

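View pics/crop_b.png

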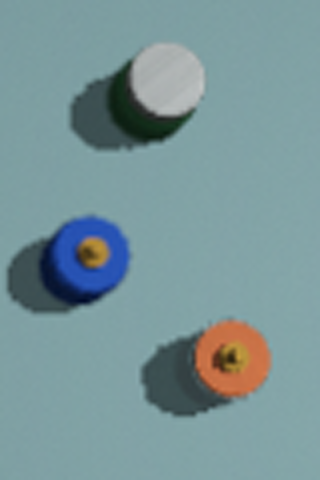

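The crop confirms the choice: clear glass with a copper lid and brass nozzle at scene (187,310). The blue one is left alone. Next I refine the positions with both views and work out the tool yaw.

Run:
```python
from h import *
from scipy.spatial.transform import Rotation as Ro
s=load('scene');t=load('top')
hs=cv2.cvtColor(s['frame'],cv2.COLOR_RGB2HSV)
# lid in scene
m=((hs[...,0]<14)&(hs[...,1]>110)&(hs[...,2]>90)).astype(np.uint8); mm=np.zeros_like(m);mm[290:325,165:210]=m[290:325,165:210]
c,_=cv2.findContours(mm,0,1);c=max(c,key=cv2.contourArea);hull=cv2.convexHull(c);e=cv2.fitEllipse(c);print('scene lid',e,cv2.boundingRect(c)); print(onplane(s,[e[0]],.052))
ht=cv2.cvtColor(t['frame'],cv2.COLOR_RGB2HSV)
m=((ht[...,0]<15)&(ht[...,1]>120)&(ht[...,2]>90)).astype(np.uint8);mm=np.zeros_like(m);mm[210:250,390:425]=m[210:250,390:425]
c,_=cv2.findContours(mm,0,1);c=max(c,key=cv2.contourArea);e2=cv2.fitEllipse(c);print('top lid',e2,onplane(t,[e2[0]],.052))
print('tri',tri(s,e[0],t,e2[0]))
# red bar
def bar(d,h,box):
    x0,y0,x1,y1=box
    m=((h[...,0]<8)|(h[...,0]>172))&(h[...,1]>150)&(h[...,2]>80); ys,xs=np.nonzero(m[y0:y1,x0:x1]); r=cv2.minAreaRect(np.c_[xs+x0,ys+y0].astype(np.float32)); return r
b1=bar(s,hs,(312,205,345,255));b2=bar(t,ht,(215,130,300,175));print(b1,b2);print('bar',tri(s,b1[0],t,b2[0]))
def ends(r):
    p=cv2.boxPoints(r); d=[np.linalg.norm(p[0]-p[1]),np.linalg.norm(p[1]-p[2])]
    return ((p[0]+p[1])/2,(p[2]+p[3])/2) if d[0]<d[1] else ((p[1]+p[2])/2,(p[3]+p[0])/2)
E1=ends(b1);E2=ends(b2)
for a in E1:
    for b in E2: print(tri(s,a,t,b))
# hinge & pedestal: depth fits
vv,uu=np.mgrid[160:215,225:310]; P=bydepth(t,np.c_[uu.ravel(),vv.ravel()])
vv,uu=np.mgrid[215:262,215:275]; Q=bydepth(s,np.c_[uu.ravel(),vv.ravel()])
ok=(abs(Q[:,2]-.07)<.006); 
print('pedscene',ok.sum(),np.median(Q[ok],0),Q[ok].min(0),Q[ok].max(0))
a=cv2.resize(s['frame'][200:285,200:345],None,fx=5,fy=5,interpolation=cv2.INTER_CUBIC);save(a,'crop_st2')
st=monitor.read_state();print(Ro.from_rotvec(st['tcp_rot']).as_matrix().round(3))
for u in [(397,232),(372,205),(389,162),(132,237),(140,180)]: print(u,bydepth(t,[u]))
```

```text
scene lid ((185.70437622070312, 304.7423400878906), (12.387044906616211, 17.115703582763672), 79.92330932617188) (177, 298, 18, 14)
[[ 0.4984237  -0.34258027  0.052     ]]
top lid ((407.4460754394531, 229.3636016845703), (17.225244522094727, 17.72954559326172), 128.2097625732422) [[ 0.49523628 -0.33590667  0.052     ]]
tri (array([ 0.49512955, -0.33811845,  0.04674371]), np.float64(0.0023390730327492427))
((325.9970703125, 229.0382080078125), (2.6076810359954834, 26.15350914001465), 4.398705005645752) ((251.30972290039062, 149.7054901123047), (4.131565093994141, 54.62598419189453), 66.29735565185547)
bar (array([0.66767981, 0.04440125, 0.1224265 ]), np.float64(0.0024976287374259085))
(array([ 0.68127003, -0.00787082,  0.19469976]), np.float64(0.016507470587486674))
(array([0.63990747, 0.10204279, 0.12487022]), np.float64(0.0019335780863210612))
(array([ 0.69510789, -0.01364886,  0.12381283]), np.float64(0.0021087503697225576))
(array([0.65277116, 0.10268008, 0.04056244]), np.float64(0.02421802393904114))
pedscene 148 [ 0.44556002 -0.07128334  0.06794124] [ 0.41567914 -0.09161698  0.06411729] [ 0.58241872 -0.01707876  0.07362018]
[[-0.001  0.266  0.964]
 [-0.002  0.964 -0.266]
 [-1.    -0.002 -0.   ]]
(397, 232) [[ 0.48976411 -0.31230337  0.04213812]]
(372, 205) [[ 0.55302349 -0.24840169  0.05882274]]
(389, 162) [[ 0.65929895 -0.29100048  0.06794701]]
(132, 237) [[0.46492207 0.32560724 0.07421641]]
(140, 180) [[0.61536109 0.32738181 0.02122158]]
```

```bash
sleep 0.1
```

play_rows:
  deltas:
    - {"x": 40,"y": -50,"z": 0,"wz": -9}
    - {"x": 80,"y": -100,"z": 0,"wz": -18}
    - {"x": 120,"y": -150,"z": 0,"wz": -27}
    - {"x": 160,"y": -200,"z": 0,"wz": -36}
    - {"x": 200,"y": -250,"z": 0,"wz": -45}
    - {"x": 240,"y": -300,"z": 0,"wz": -54}
    - {"x": 270,"y": -350,"z": 0,"wz": -63}
    - {"x": 295,"y": -400,"z": 0,"wz": -72}
    - {"x": 310,"y": -450,"z": 0,"wz": -81}
    - {"x": 318,"y": -505,"z": 0,"wz": -90}
    - {"x": 320,"y": -565,"z": 0,"wz": -99}
    - {"x": 320,"y": -625,"z": 0,"wz": -108}
    - {"x": 320,"y": -685,"z": 0,"wz": -117}
    - {"x": 319,"y": -745,"z": 0,"wz": -126}
    - {"x": 318,"y": -805,"z": -10,"wz": -134}
    - {"x": 317,"y": -865,"z": -30,"wz": -139}
    - {"x": 316,"y": -920,"z": -50,"wz": -139}
    - {"x": 316,"y": -960,"z": -75,"wz": -139}
    - {"x": 316,"y": -987,"z": -95,"wz": -139}
    - {"x": 316,"y": -987,"z": -103,"wz": -139}
  grip_force: 30

```text
schema error: expected keys wx, wy, wz, x, y, z, fingers
```

View pics/crop_st2.png

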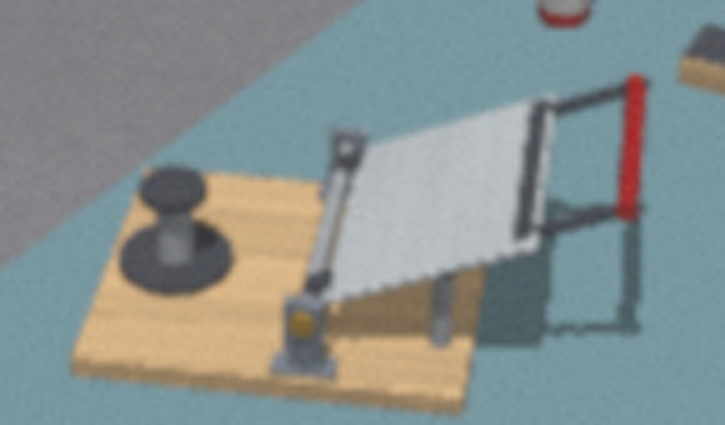

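play_rows:
  deltas:
    - {"x": 40,"y": -50,"z": 0,"wx": 0,"wy": 0,"wz": -9,"fingers": -1}
    - {"x": 80,"y": -100,"z": 0,"wx": 0,"wy": 0,"wz": -18,"fingers": -1}
    - {"x": 120,"y": -150,"z": 0,"wx": 0,"wy": 0,"wz": -27,"fingers": -1}
    - {"x": 160,"y": -200,"z": 0,"wx": 0,"wy": 0,"wz": -36,"fingers": -1}
    - {"x": 200,"y": -250,"z": 0,"wx": 0,"wy": 0,"wz": -45,"fingers": -1}
    - {"x": 240,"y": -300,"z": 0,"wx": 0,"wy": 0,"wz": -54,"fingers": -1}
    - {"x": 270,"y": -350,"z": 0,"wx": 0,"wy": 0,"wz": -63,"fingers": -1}
    - {"x": 295,"y": -400,"z": 0,"wx": 0,"wy": 0,"wz": -72,"fingers": -1}
    - {"x": 310,"y": -450,"z": 0,"wx": 0,"wy": 0,"wz": -81,"fingers": -1}
    - {"x": 318,"y": -505,"z": 0,"wx": 0,"wy": 0,"wz": -90,"fingers": -1}
    - {"x": 320,"y": -565,"z": 0,"wx": 0,"wy": 0,"wz": -99,"fingers": -1}
    - {"x": 320,"y": -625,"z": 0,"wx": 0,"wy": 0,"wz": -108,"fingers": -1}
    - {"x": 320,"y": -685,"z": 0,"wx": 0,"wy": 0,"wz": -117,"fingers": -1}
    - {"x": 319,"y": -745,"z": 0,"wx": 0,"wy": 0,"wz": -126,"fingers": -1}
    - {"x": 318,"y": -805,"z": -10,"wx": 0,"wy": 0,"wz": -134,"fingers": -1}
    - {"x": 317,"y": -865,"z": -30,"wx": 0,"wy": 0,"wz": -139,"fingers": -1}
    - {"x": 316,"y": -920,"z": -50,"wx": 0,"wy": 0,"wz": -139,"fingers": -1}
    - {"x": 316,"y": -960,"z": -75,"wx": 0,"wy": 0,"wz": -139,"fingers": -1}
    - {"x": 316,"y": -987,"z": -95,"wx": 0,"wy": 0,"wz": -139,"fingers": -1}
    - {"x": 316,"y": -987,"z": -103,"wx": 0,"wy": 0,"wz": -139,"fingers": -1}
  grip_force: 30

```text
time: 2.6
tool_pos: [0.4939, -0.3373, 0.148]
tcp_rot: [1.974, 0.449, -1.978]
wrist_force: [-0.6, 0.5, -0.2]
width: 1.002
```

Run:
```python
from h import *
from scipy.spatial.transform import Rotation as Ro
st=monitor.read_state();print(st['time'],st['tool_pos'],Ro.from_rotvec(st['tcp_rot']).as_matrix().round(3),st['q'],st['wrist_force'],st['width'])
s=load('scene');print(onplane(s,[(234.4,238)],.07))
d=grab('scene');save(cv2.resize(d['frame'][220:360,100:300],None,fx=4,fy=4,interpolation=cv2.INTER_CUBIC),'pre')
t=load('top');print(proj(t,[[.4355,-.068,.07],[.43,-.064,.07]]))
```

```text
2.6 [ 0.49393579 -0.33728891  0.14804352] [[-0.003  0.43  -0.903]
 [ 0.002 -0.903 -0.43 ]
 [-1.    -0.003  0.002]] [-6.40709585e-01  2.08416006e-01  1.87511947e+00 -1.32783034e-04
  1.06127064e+00  4.86057740e-01] [-0.56211865  0.49748219 -0.15244916] 1.002152204424749
[[ 0.43944074 -0.07604097  0.07      ]]
[[297.92954793 252.02052456]
 [296.22407778 254.32417745]]
```

View pics/pre.png

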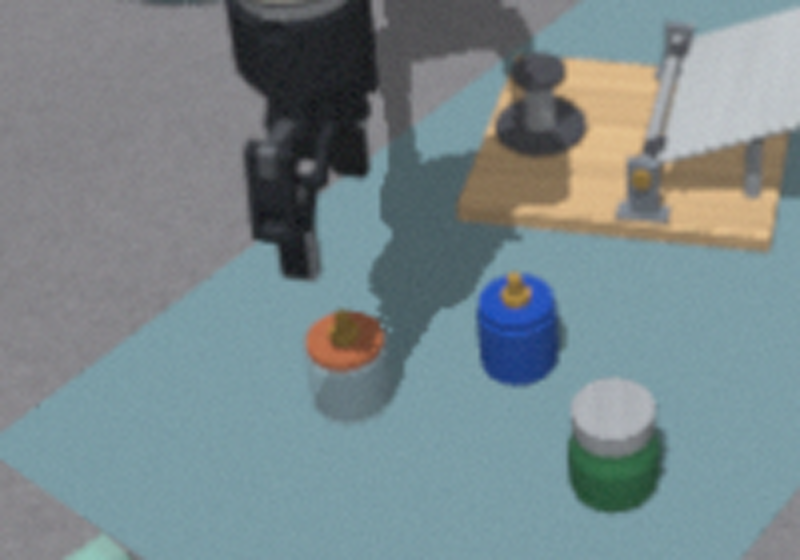

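play_rows:
  deltas:
    - {"x": 0,"y": 0,"z": -40,"wx": 0,"wy": 0,"wz": 0,"fingers": -1}
    - {"x": 0,"y": 0,"z": -80,"wx": 0,"wy": 0,"wz": 0,"fingers": -1}
    - {"x": 0,"y": 0,"z": -105,"wx": 0,"wy": 0,"wz": 0,"fingers": -1}
    - {"x": 0,"y": 0,"z": -115,"wx": 0,"wy": 0,"wz": 0,"fingers": -1}
    - {"x": 0,"y": 0,"z": -115,"wx": 0,"wy": 0,"wz": 0,"fingers": -1}
  grip_force: 25

```text
time: 3.28
tool_pos: [0.4954, -0.3354, 0.0354]
tcp_rot: [1.973, 0.45, -1.974]
wrist_force: [0.6, -0.7, 0.5]
width: 0.998
```

Run:
```python
from h import *
d=grab('scene');save(cv2.resize(d['frame'][240:360,130:260],None,fx=5,fy=5,interpolation=cv2.INTER_CUBIC),'pre2')
t=grab('top');save(cv2.resize(t['frame'][170:290,350:470],None,fx=5,fy=5,interpolation=cv2.INTER_CUBIC),'pre2t')
```

```text
(no output)
```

View pics/pre2.png

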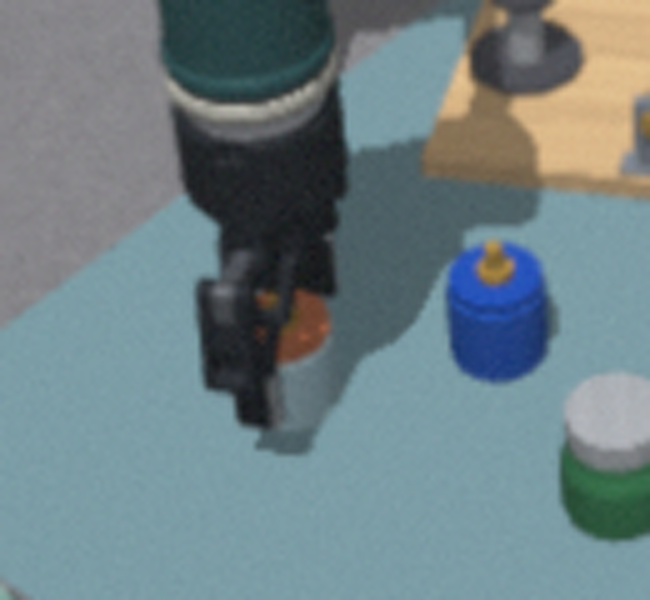

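View pics/pre2t.png

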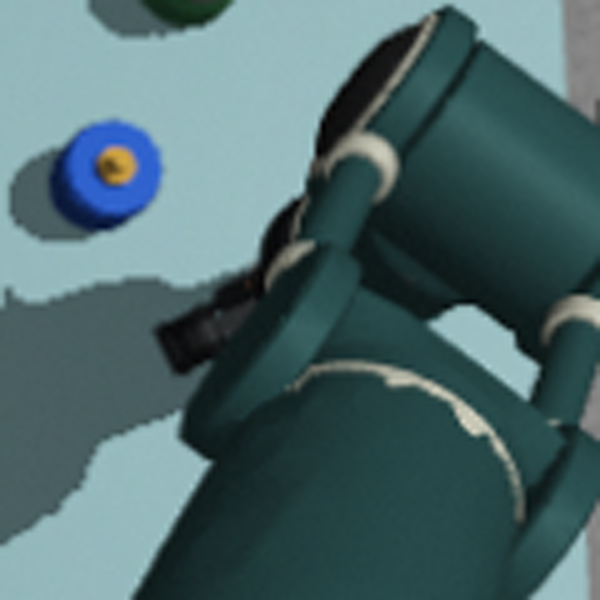

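play_rows:
  deltas:
    - {"x": 0,"y": 0,"z": -4,"wx": 0,"wy": 0,"wz": 0,"fingers": -0.1}
    - {"x": 0,"y": 0,"z": -4,"wx": 0,"wy": 0,"wz": 0,"fingers": 0.3}
    - {"x": 0,"y": 0,"z": -4,"wx": 0,"wy": 0,"wz": 0,"fingers": 0.3}
    - {"x": 0,"y": 0,"z": -4,"wx": 0,"wy": 0,"wz": 0,"fingers": 0.3}
    - {"x": 0,"y": 0,"z": -4,"wx": 0,"wy": 0,"wz": 0,"fingers": 0.3}
    - {"x": 0,"y": 0,"z": -4,"wx": 0,"wy": 0,"wz": 0,"fingers": 0.3}
  grip_force: 25

```text
time: 4.12
tool_pos: [0.4957, -0.3366, 0.032]
tcp_rot: [1.974, 0.447, -1.973]
wrist_force: [-1.5, 0.7, 5.8]
width: 0.577
```

play_rows:
  deltas:
    - {"x": 0,"y": 0,"z": 10,"wx": 0,"wy": 0,"wz": 0,"fingers": 0.3}
    - {"x": 0,"y": 0,"z": 35,"wx": 0,"wy": 0,"wz": 0,"fingers": 0.3}
    - {"x": 0,"y": 0,"z": 65,"wx": 0,"wy": 0,"wz": 0,"fingers": 0.3}
    - {"x": -5,"y": 20,"z": 90,"wx": 0,"wy": 0,"wz": 0,"fingers": 0.3}
    - {"x": -12,"y": 50,"z": 100,"wx": 0,"wy": 0,"wz": 0,"fingers": 0.3}
    - {"x": -20,"y": 90,"z": 100,"wx": 0,"wy": 0,"wz": 0,"fingers": 0.3}
    - {"x": -30,"y": 130,"z": 100,"wx": 0,"wy": 0,"wz": 0,"fingers": 0.3}
    - {"x": -40,"y": 170,"z": 100,"wx": 0,"wy": 0,"wz": 0,"fingers": 0.3}
    - {"x": -48,"y": 210,"z": 100,"wx": 0,"wy": 0,"wz": 0,"fingers": 0.3}
    - {"x": -55,"y": 240,"z": 100,"wx": 0,"wy": 0,"wz": 0,"fingers": 0.3}
    - {"x": -58,"y": 258,"z": 100,"wx": 0,"wy": 0,"wz": 0,"fingers": 0.3}
    - {"x": -59,"y": 267,"z": 100,"wx": 0,"wy": 0,"wz": 0,"fingers": 0.3}
    - {"x": -59,"y": 267,"z": 100,"wx": 0,"wy": 0,"wz": 0,"fingers": 0.3}
  grip_force: 25

```text
time: 5.75
tool_pos: [0.4365, -0.0693, 0.1314]
tcp_rot: [1.973, 0.449, -1.973]
wrist_force: [-0.0, -0.2, -1.5]
width: 0.574
```

Run:
```python
from h import *
st=monitor.read_state();print(st['tool_pos'],st['tcp_rot'])
d=grab('scene');save(cv2.resize(d['frame'][170:270,180:310],None,fx=6,fy=6,interpolation=cv2.INTER_CUBIC),'over')
t=grab('top');save(cv2.resize(t['frame'][190:310,230:350],None,fx=5,fy=5,interpolation=cv2.INTER_CUBIC),'overt')
```

```text
[ 0.43651706 -0.06926612  0.13136037] [ 1.97328006  0.44859017 -1.97294935]
```

View pics/over.png

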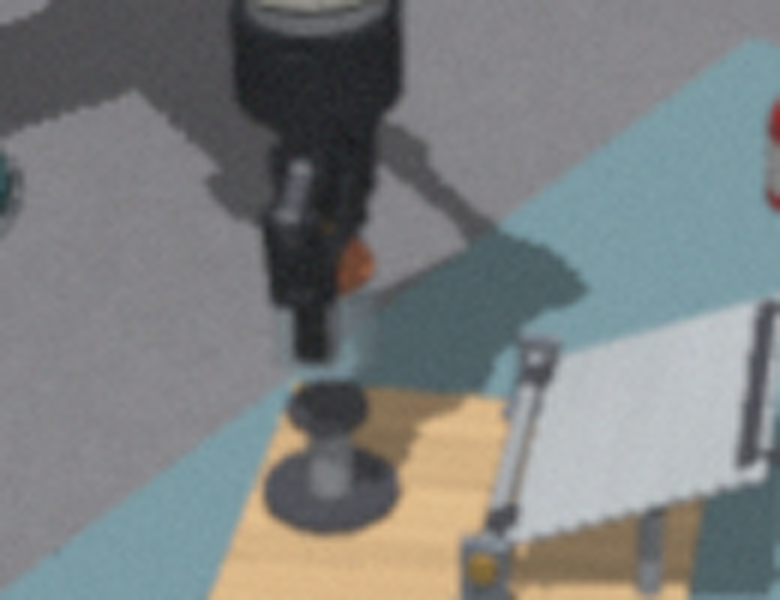

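View pics/overt.png

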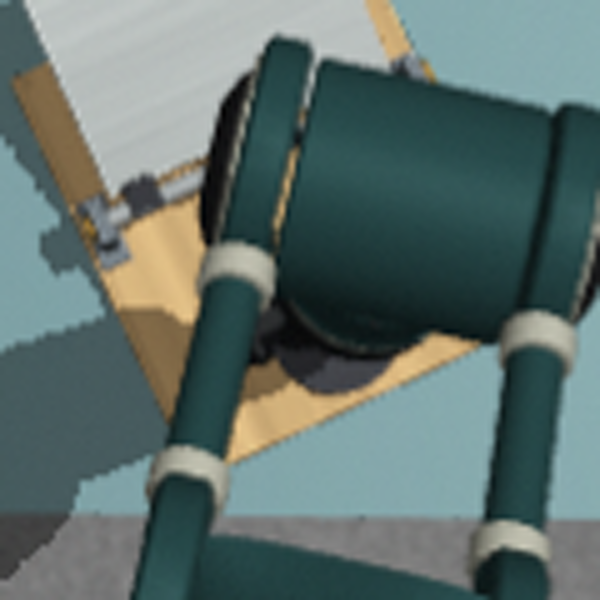

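Run:
```python
from h import *
d=load('scene');g=d['frame'][210:280,210:270]
lab=cv2.cvtColor(g,cv2.COLOR_RGB2LAB);lab[...,0]=cv2.createCLAHE(4,(3,3)).apply(lab[...,0]);g=cv2.cvtColor(lab,cv2.COLOR_LAB2RGB)
save(cv2.resize(g,None,fx=8,fy=8,interpolation=cv2.INTER_CUBIC),'over2')
```

```text
(no output)
```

View pics/over2.png

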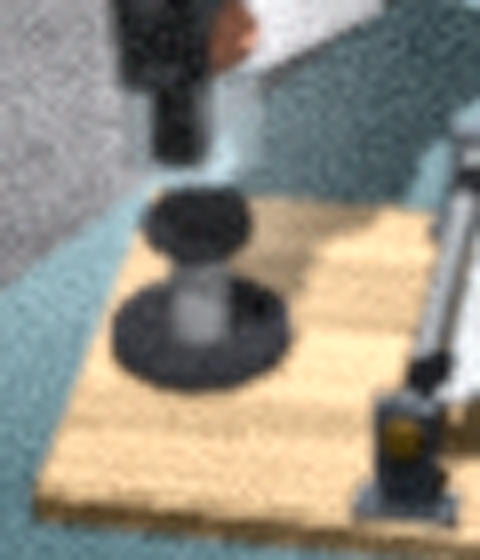

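play_rows:
  deltas:
    - {"x": 0,"y": 0,"z": -10,"wx": 0,"wy": 0,"wz": 0,"fingers": 0.3}
    - {"x": 0,"y": 0,"z": -20,"wx": 0,"wy": 0,"wz": 0,"fingers": 0.3}
    - {"x": 0,"y": 0,"z": -26,"wx": 0,"wy": 0,"wz": 0,"fingers": 0.3}
    - {"x": 0,"y": 0,"z": -28,"wx": 0,"wy": 0,"wz": 0,"fingers": 0.3}
    - {"x": 0,"y": 0,"z": -29,"wx": 0,"wy": 0,"wz": 0,"fingers": 0.3}
    - {"x": 0,"y": 0,"z": -29,"wx": 0,"wy": 0,"wz": 0,"fingers": 0.3}
  grip_force: 25

```text
time: 6.6
tool_pos: [0.4365, -0.0693, 0.1025]
tcp_rot: [1.974, 0.448, -1.973]
wrist_force: [-0.1, 0.3, -2.2]
width: 0.574
```

play_rows:
  deltas:
    - {"x": 0,"y": 0,"z": -0.5,"wx": 0,"wy": 0,"wz": 0,"fingers": 0.3}
    - {"x": 0,"y": 0,"z": -1,"wx": 0,"wy": 0,"wz": 0,"fingers": 0.3}
    - {"x": 0,"y": 0,"z": -1,"wx": 0,"wy": 0,"wz": 0,"fingers": 0.3}

```text
time: 6.98
tool_pos: [0.4366, -0.0693, 0.1019]
tcp_rot: [1.974, 0.448, -1.973]
wrist_force: [-2.2, 0.4, 4.3]
width: 0.576
```

Run:
```python
from h import *
d=grab('scene');g=d['frame'][205:275,205:265]
lab=cv2.cvtColor(g,cv2.COLOR_RGB2LAB);lab[...,0]=cv2.createCLAHE(3,(2,2)).apply(lab[...,0]);g=cv2.cvtColor(lab,cv2.COLOR_LAB2RGB)
save(cv2.resize(g,None,fx=8,fy=8,interpolation=cv2.INTER_CUBIC),'touch')
```

```text
(no output)
```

View pics/touch.png

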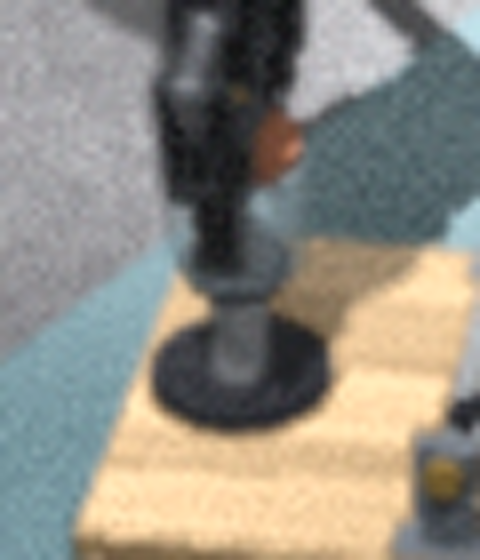

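play_rows:
  deltas:
    - {"x": 0,"y": 0,"z": 0,"wx": 0,"wy": 0,"wz": 0,"fingers": -0.15}
    - {"x": 0,"y": 0,"z": 0,"wx": 0,"wy": 0,"wz": 0,"fingers": -0.2}
    - {"x": 0,"y": 0,"z": 0,"wx": 0,"wy": 0,"wz": 0,"fingers": -0.3}
    - {"x": 0,"y": 0,"z": 0,"wx": 0,"wy": 0,"wz": 0,"fingers": -0.5}
    - {"x": 0,"y": 0,"z": 0,"wx": 0,"wy": 0,"wz": 0,"fingers": -0.8}
    - {"x": 0,"y": 0,"z": 0,"wx": 0,"wy": 0,"wz": 0,"fingers": -0.8}
  grip_force: 20

```text
time: 7.78
tool_pos: [0.4363, -0.0693, 0.1012]
tcp_rot: [1.974, 0.448, -1.974]
wrist_force: [-0.0, 0.4, 0.4]
width: 0.9
```

Run:
```python
from h import *
d=grab('scene');g=d['frame'][205:275,205:265]
lab=cv2.cvtColor(g,cv2.COLOR_RGB2LAB);lab[...,0]=cv2.createCLAHE(3,(2,2)).apply(lab[...,0]);g=cv2.cvtColor(lab,cv2.COLOR_LAB2RGB)
save(cv2.resize(g,None,fx=8,fy=8,interpolation=cv2.INTER_CUBIC),'rel')
```

```text
(no output)
```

View pics/rel.png

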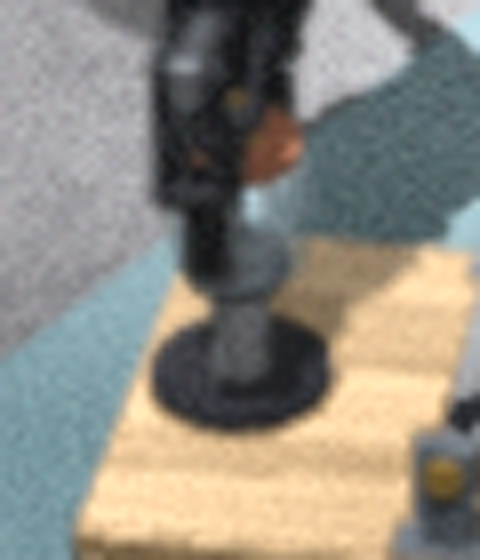

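play_rows:
  deltas:
    - {"x": 0,"y": 0,"z": 10,"wx": 0,"wy": 0,"wz": 0,"fingers": -0.9}
    - {"x": 0,"y": 0,"z": 35,"wx": 0,"wy": 0,"wz": 0,"fingers": -0.9}
    - {"x": 0,"y": 0,"z": 75,"wx": 0,"wy": 0,"wz": 0,"fingers": -0.9}
    - {"x": 0,"y": 0,"z": 115,"wx": 0,"wy": 0,"wz": 0,"fingers": -0.9}
    - {"x": 20,"y": 10,"z": 150,"wx": 0,"wy": 0,"wz": 9,"fingers": -0.9}
    - {"x": 45,"y": 25,"z": 160,"wx": 0,"wy": 0,"wz": 18,"fingers": -0.5}
    - {"x": 75,"y": 40,"z": 160,"wx": 0,"wy": 0,"wz": 27,"fingers": 0}
    - {"x": 105,"y": 55,"z": 160,"wx": 0,"wy": 0,"wz": 36,"fingers": 0}
    - {"x": 135,"y": 70,"z": 160,"wx": 0,"wy": 0,"wz": 45,"fingers": 0}
    - {"x": 165,"y": 85,"z": 160,"wx": 0,"wy": 0,"wz": 54,"fingers": 0}
    - {"x": 195,"y": 100,"z": 155,"wx": 0,"wy": 0,"wz": 63,"fingers": 0}
    - {"x": 220,"y": 110,"z": 150,"wx": 0,"wy": 0,"wz": 72,"fingers": 0}
    - {"x": 230,"y": 114,"z": 140,"wx": 0,"wy": 0,"wz": 81,"fingers": 0}
    - {"x": 230,"y": 114,"z": 130,"wx": 0,"wy": 0,"wz": 90,"fingers": 0}
    - {"x": 230,"y": 114,"z": 120,"wx": 0,"wy": 0,"wz": 90,"fingers": 0}
    - {"x": 230,"y": 114,"z": 120,"wx": 0,"wy": 0,"wz": 90,"fingers": 0}
  grip_force: 20

```text
time: 9.82
tool_pos: [0.6655, 0.0447, 0.2203]
tcp_rot: [0.875, 1.389, -0.877]
wrist_force: [-0.6, -0.4, 0.2]
width: 0.505
```

Run:
```python
from h import *
from scipy.spatial.transform import Rotation as Ro
st=monitor.read_state();print(st['tool_pos'],Ro.from_rotvec(st['tcp_rot']).as_matrix().round(3),st['q'],st['width'])
d=grab('scene');save(cv2.resize(d['frame'][160:290,200:360],None,fx=5,fy=4.6,interpolation=cv2.INTER_CUBIC),'bar1')
t=grab('top');save(cv2.resize(t['frame'][110:300,210:350],None,fx=4,fy=3.1,interpolation=cv2.INTER_CUBIC),'bar1t')
for n,d in(('s',d),('t',t)):
    h=cv2.cvtColor(d['frame'],cv2.COLOR_RGB2HSV); m=((h[...,0]<15)&(h[...,1]>110)&(h[...,2]>80)).astype(np.uint8)
    x0,y0,x1,y1=(215,205,255,240) if n=='s' else (280,225,325,280)
    mm=np.zeros_like(m);mm[y0:y1,x0:x1]=m[y0:y1,x0:x1]; c,_=cv2.findContours(mm,0,1)
    if c:
        c=max(c,key=cv2.contourArea)
        if len(c)>5: e=cv2.fitEllipse(c);print(n,e,onplane(d,[e[0]],.122),cv2.contourArea(c))
```

```text
[0.66548594 0.0446828  0.2203391 ] [[-0.002  0.903  0.43 ]
 [-0.     0.43  -0.903]
 [-1.    -0.002 -0.001]] [ 2.97099591e-02  2.71118460e-01  1.65645226e+00 -1.82315480e-05
  1.21603351e+00 -4.14426944e-01] 0.5051771349140224
s ((234.0003204345703, 222.63760375976562), (8.655726432800293, 14.14810848236084), 87.26351928710938) [[ 0.4396257  -0.07509401  0.122     ]] 69.5
t ((299.4407653808594, 249.59921264648438), (19.367870330810547, 19.66971206665039), 138.4454803466797) [[ 0.43629905 -0.06861611  0.122     ]] 298.0
```

View pics/bar1.png

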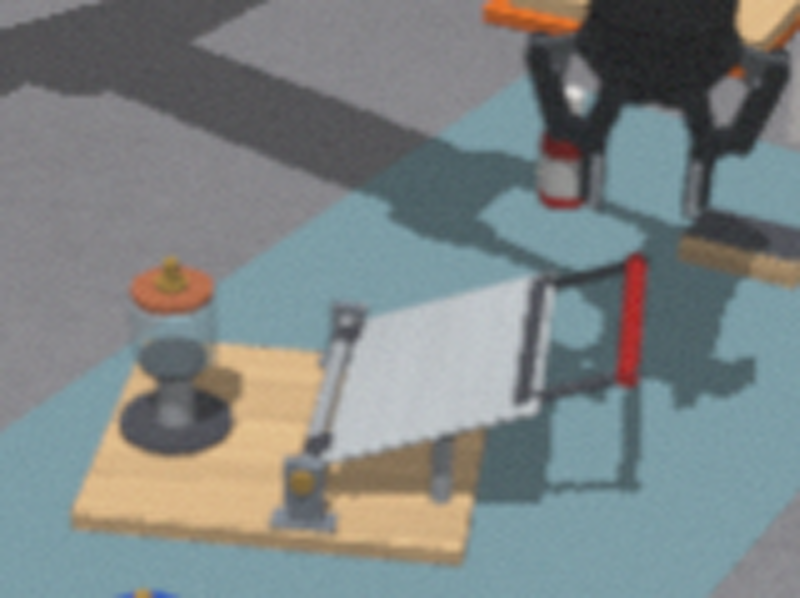

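View pics/bar1t.png

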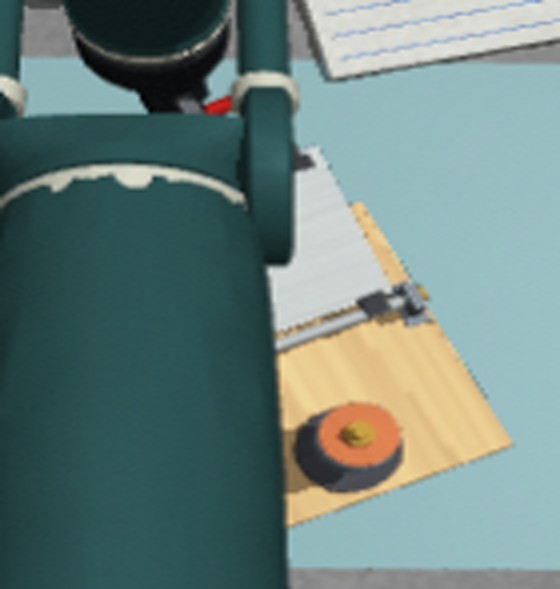

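The burner stands upright on the pedestal. Its lid is at top (299,250), about 1 mm from the pedestal centre I measured. The jaws are above the red bar, so I descend to it now.

play_rows:
  deltas:
    - {"x": 1,"y": 0,"z": -30,"wx": 0,"wy": 0,"wz": 0,"fingers": 0}
    - {"x": 1,"y": 0,"z": -60,"wx": 0,"wy": 0,"wz": 0,"fingers": 0}
    - {"x": 1,"y": 0,"z": -82,"wx": 0,"wy": 0,"wz": 0,"fingers": 0}
    - {"x": 1,"y": 0,"z": -92,"wx": 0,"wy": 0,"wz": 0,"fingers": 0}
    - {"x": 1,"y": 0,"z": -92,"wx": 0,"wy": 0,"wz": 0,"fingers": 0}
  grip_force: 20

```text
time: 10.55
tool_pos: [0.6671, 0.0447, 0.1289]
tcp_rot: [0.874, 1.389, -0.875]
wrist_force: [-0.2, -0.2, 0.4]
width: 0.501
```

Run:
```python
from h import *
d=grab('scene');save(cv2.resize(d['frame'][170:270,260:380],None,fx=6,fy=6,interpolation=cv2.INTER_CUBIC),'bar2')
```

```text
(no output)
```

View pics/bar2.png

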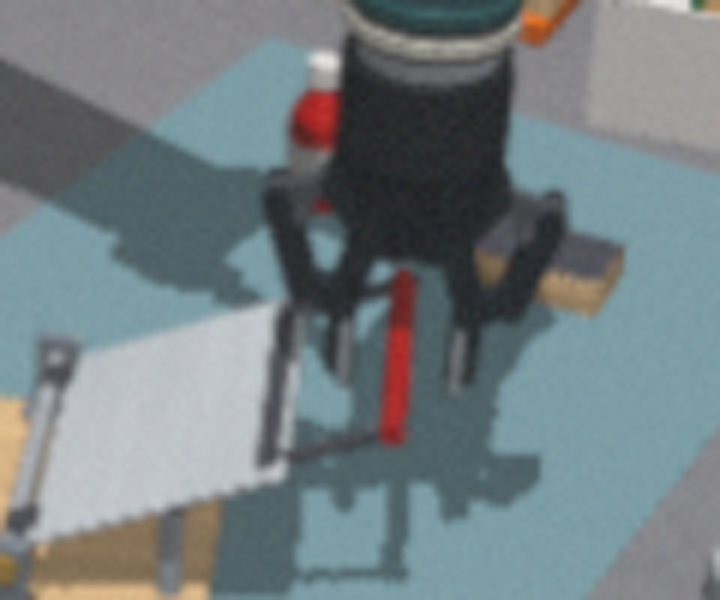

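play_rows:
  deltas:
    - {"x": 0,"y": 0,"z": -1,"wx": 0,"wy": 0,"wz": 0,"fingers": 0.5}
    - {"x": 0,"y": 0,"z": -1,"wx": 0,"wy": 0,"wz": 0,"fingers": 1}
    - {"x": 0,"y": 0,"z": -1,"wx": 0,"wy": 0,"wz": 0,"fingers": 1}
    - {"x": 0,"y": 0,"z": -1,"wx": 0,"wy": 0,"wz": 0,"fingers": 1}
    - {"x": 0,"y": 0,"z": -1,"wx": 0,"wy": 0,"wz": 0,"fingers": 1}
    - {"x": 0,"y": 0,"z": -1,"wx": 0,"wy": 0,"wz": 0,"fingers": 1}
  grip_force: 30

```text
time: 11.35
tool_pos: [0.6663, 0.0439, 0.1296]
tcp_rot: [0.872, 1.389, -0.876]
wrist_force: [-5.1, -2.7, 4.7]
width: 0.127
```

Run:
```python
from h import *
d=grab('scene');save(cv2.resize(d['frame'][170:270,260:380],None,fx=6,fy=6,interpolation=cv2.INTER_CUBIC),'bar3')
st=monitor.read_state();print(st['tool_pos'])
# hinge end brackets from first top picture? compute arc
u=np.array([-.903,-.43]); G=st['tool_pos']-[0,0,.003]
print(G)
```

```text
[0.66630891 0.04396168 0.12953283]
[0.66630891 0.04396168 0.12653283]
```

View pics/bar3.png

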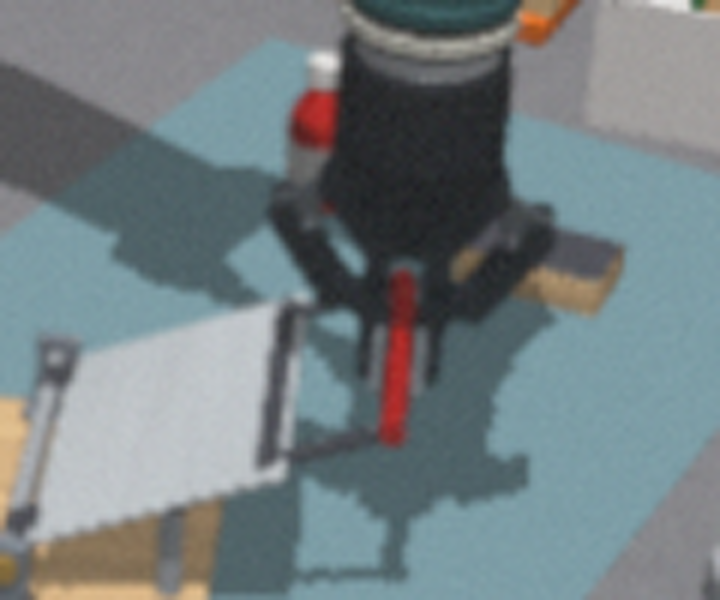

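Run:
```python
import numpy as np
for i,s in enumerate(np.r_[np.linspace(0,1,25)]):
    e=s*s*(3-2*s); th=-1.148+1.148*e
    d=168.7+185*np.sin(th)+min(1,i*.2); z=185*(np.cos(th)-.411)+min(1,i*.2)
    print(i,round(th,3),round(-.903*d,1),round(-.43*d,1),round(z,1))
```

```text
0 -1.148 0.0 0.0 -0.1
1 -1.142 -0.6 -0.3 1.1
2 -1.125 -1.9 -0.9 4.1
3 -1.099 -4.1 -2.0 8.7
4 -1.063 -7.1 -3.4 14.7
5 -1.019 -11.0 -5.2 21.9
6 -0.969 -15.6 -7.4 29.8
7 -0.912 -21.1 -10.1 38.2
8 -0.85 -27.7 -13.2 47.0
9 -0.785 -35.2 -16.8 55.9
10 -0.716 -43.6 -20.7 64.5
11 -0.646 -52.7 -25.1 72.7
12 -0.574 -62.5 -29.8 80.3
13 -0.502 -72.8 -34.7 87.1
14 -0.432 -83.3 -39.7 93.0
15 -0.363 -93.9 -44.7 97.9
16 -0.298 -104.2 -49.6 101.8
17 -0.236 -114.2 -54.4 104.8
18 -0.179 -123.4 -58.8 107.0
19 -0.129 -131.8 -62.8 108.4
20 -0.085 -139.1 -66.2 109.3
21 -0.049 -145.0 -69.0 109.7
22 -0.023 -149.5 -71.2 109.9
23 -0.006 -152.3 -72.5 110.0
24 0.0 -153.2 -73.0 110.0
```

play_rows:
  deltas:
    - {"x": -0.6,"y": -0.3,"z": 1,"wx": 0,"wy": 0,"wz": 0,"fingers": 1}
    - {"x": -2,"y": -1,"z": 4,"wx": 0,"wy": 0,"wz": 0,"fingers": 1}
    - {"x": -4,"y": -2,"z": 8.7,"wx": 0,"wy": 0,"wz": 0,"fingers": 1}
    - {"x": -7,"y": -3.4,"z": 14.7,"wx": 0,"wy": 0,"wz": 0,"fingers": 1}
    - {"x": -11,"y": -5.2,"z": 22,"wx": 0,"wy": 0,"wz": 0,"fingers": 1}
    - {"x": -15.6,"y": -7.4,"z": 29.8,"wx": 0,"wy": 0,"wz": 0,"fingers": 1}
    - {"x": -21,"y": -10,"z": 38,"wx": 0,"wy": 0,"wz": 0,"fingers": 1}
    - {"x": -27.7,"y": -13.2,"z": 47,"wx": 0,"wy": 0,"wz": 0,"fingers": 1}
    - {"x": -35.2,"y": -16.8,"z": 56,"wx": 0,"wy": 0,"wz": 0,"fingers": 1}
    - {"x": -43.6,"y": -20.7,"z": 64.5,"wx": 0,"wy": 0,"wz": 0,"fingers": 1}
    - {"x": -43.6,"y": -20.7,"z": 64.5,"wx": 0,"wy": 0,"wz": 0,"fingers": 1}
  grip_force: 30

```text
time: 12.78
tool_pos: [0.6244, 0.0239, 0.1949]
tcp_rot: [0.876, 1.385, -0.872]
wrist_force: [4.9, -1.2, 1.4]
width: 0.125
```

Run:
```python
from h import *
d=grab('scene');save(cv2.resize(d['frame'][140:280,200:360],None,fx=5,fy=4.2,interpolation=cv2.INTER_CUBIC),'sw1')
```

```text
(no output)
```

View pics/sw1.png

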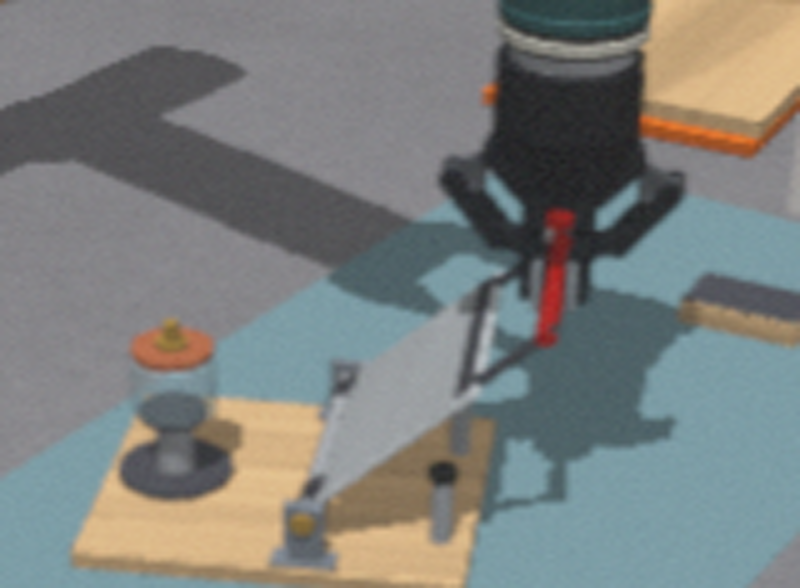

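play_rows:
  deltas:
    - {"x": -4,"y": -2,"z": 4,"wx": 0,"wy": 0,"wz": 0,"fingers": 1}
    - {"x": -9.1,"y": -4.4,"z": 8.2,"wx": 0,"wy": 0,"wz": 0,"fingers": 1}
    - {"x": -18.9,"y": -9.1,"z": 15.8,"wx": 0,"wy": 0,"wz": 0,"fingers": 1}
    - {"x": -29.2,"y": -14,"z": 22.6,"wx": 0,"wy": 0,"wz": 0,"fingers": 1}
    - {"x": -39.7,"y": -19,"z": 28.5,"wx": 0,"wy": 0,"wz": 0,"fingers": 1}
    - {"x": -50.3,"y": -24,"z": 33.4,"wx": 0,"wy": 0,"wz": 0,"fingers": 1}
    - {"x": -60.6,"y": -28.9,"z": 37.3,"wx": 0,"wy": 0,"wz": 0,"fingers": 1}
    - {"x": -70.6,"y": -33.7,"z": 40.3,"wx": 0,"wy": 0,"wz": 0,"fingers": 1}
    - {"x": -79.8,"y": -38.1,"z": 42.5,"wx": 0,"wy": 0,"wz": 0,"fingers": 1}
    - {"x": -86,"y": -41,"z": 43.6,"wx": 0,"wy": 0,"wz": 0,"fingers": 1}
    - {"x": -91.8,"y": -43.8,"z": 44.5,"wx": 0,"wy": 0,"wz": 0,"fingers": 1}
    - {"x": -95.5,"y": -45.5,"z": 44.8,"wx": 0,"wy": 0,"wz": 0,"fingers": 1}
    - {"x": -95.5,"y": -45.5,"z": 44.8,"wx": 0,"wy": 0,"wz": 0,"fingers": 1}
  grip_force: 30

```text
time: 14.45
tool_pos: [0.529, -0.0218, 0.2393]
tcp_rot: [0.874, 1.385, -0.873]
wrist_force: [3.6, -4.1, 6.7]
width: 0.129
```

Run:
```python
from h import *
d=grab('scene');save(cv2.resize(d['frame'][130:280,200:330],None,fx=5,fy=4,interpolation=cv2.INTER_CUBIC),'sw2')
t=grab('top');save(cv2.resize(t['frame'][150:290,220:340],None,fx=4.5,fy=4.2,interpolation=cv2.INTER_CUBIC),'sw2t')
st=monitor.read_state();print(st['tool_pos'],st['wrist_force'])
```

```text
[ 0.52916524 -0.021803    0.23926269] [ 4.01086114 -3.05632845  5.5529619 ]
```

View pics/sw2.png

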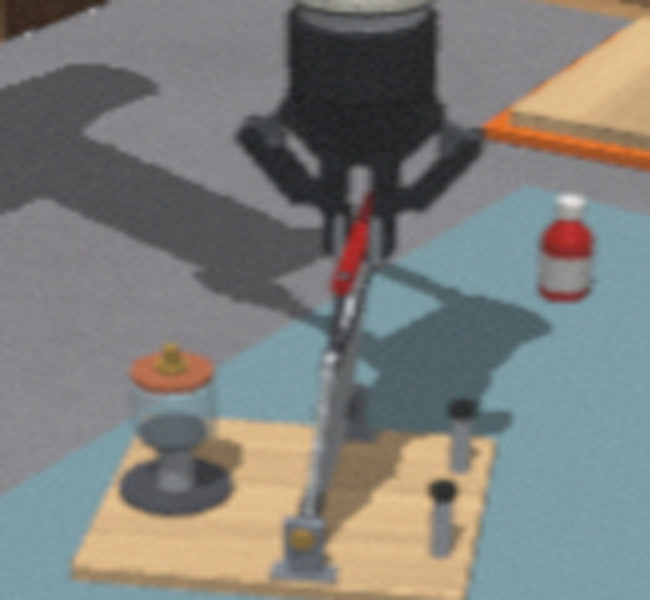

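View pics/sw2t.png

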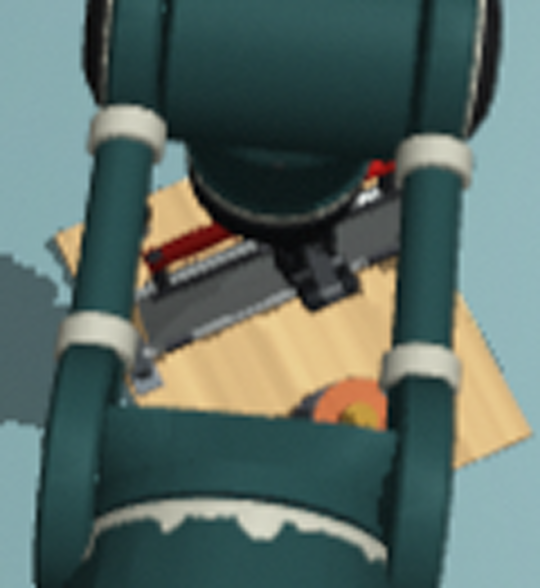

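play_rows:
  deltas:
    - {"x": -3.5,"y": -1.7,"z": 0.5,"wx": 0,"wy": 0,"wz": 0,"fingers": 1}
    - {"x": -6.5,"y": -3.1,"z": 0.9,"wx": 0,"wy": 0,"wz": 0,"fingers": 1}
    - {"x": -9,"y": -4.3,"z": 1.2,"wx": 0,"wy": 0,"wz": 0,"fingers": 1}
    - {"x": -11,"y": -5.2,"z": 1.4,"wx": 0,"wy": 0,"wz": 0,"fingers": 1}
    - {"x": -12,"y": -5.7,"z": 1.5,"wx": 0,"wy": 0,"wz": 0,"fingers": 1}
    - {"x": -12,"y": -5.7,"z": 1.5,"wx": 0,"wy": 0,"wz": 0,"fingers": 1}
    - {"x": -12,"y": -5.7,"z": 1.5,"wx": 0,"wy": 0,"wz": 0,"fingers": 1}
  grip_force: 30

```text
time: 15.42
tool_pos: [0.5167, -0.0278, 0.2397]
tcp_rot: [0.873, 1.386, -0.874]
wrist_force: [3.4, -3.8, 4.1]
width: 0.126
```

Run:
```python
from h import *
d=grab('scene');save(cv2.resize(d['frame'][170:280,230:310],None,fx=7,fy=5.4,interpolation=cv2.INTER_CUBIC),'sw3')
t=grab('top');save(cv2.resize(t['frame'][150:290,220:340],None,fx=4.5,fy=4.2,interpolation=cv2.INTER_CUBIC),'sw3t')
st=monitor.read_state();print(st['tool_pos'],st['wrist_force'])
# predicted pixels of screen for theta values
H=np.array([.5138,-.0287]);u=np.array([-.903,-.43]);v=np.array([.43,-.903])
for n,c in(('s',d),('t',t)):
  h=proj(c,[[*(H+v*a),.05] for a in(-.075,.075)]);print(n,'hinge',h.round(1).tolist())
  for th in(-.05,0,.05):
    P=[[*(H+v*a+u*.185*np.sin(th)),.05+.185*np.cos(th)] for a in(-.065,.065)];print(th,proj(c,P).round(1).tolist())
```

```text
[ 0.51663348 -0.02776171  0.23964165] [ 3.91345949 -4.54394591  4.28676245]
s hinge [[269.2, 230.0], [260.9, 260.3]]
-0.05 [[272.5, 177.1], [265.0, 200.4]]
0 [[269.2, 176.8], [261.3, 200.0]]
0.05 [[265.9, 176.6], [257.7, 199.8]]
t hinge [[253.2, 233.1], [309.4, 207.6]]
-0.05 [[253.2, 216.0], [309.8, 190.4]]
0 [[255.1, 219.9], [311.7, 194.3]]
0.05 [[256.9, 224.0], [313.6, 198.3]]
```

View pics/sw3.png

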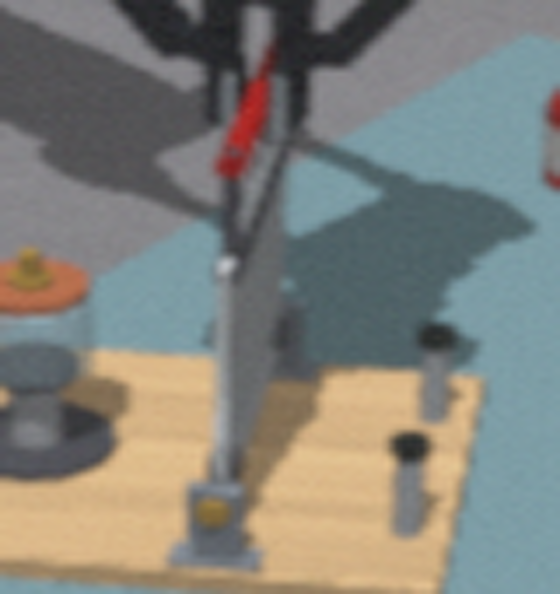

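View pics/sw3t.png

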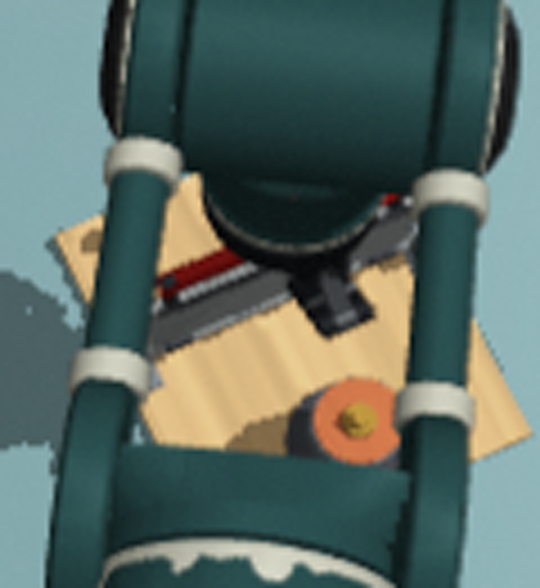

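Run:
```python
from h import *
u=np.array([-.903,-.43]);v=np.array([.43,-.903])
t=load('top')
h=cv2.cvtColor(t['frame'],cv2.COLOR_RGB2HSV)
red=((h[...,0]<8)|(h[...,0]>172))&(h[...,1]>150)&(h[...,2]>50)
ys,xs=np.nonzero(red[190:240,250:320]);P=onplane(t,np.c_[xs+250,ys+190],.237)[:,:2]
print('top bar',len(xs),'u',np.percentile(P@u,[10,50,90]),'v',(P@v).min(),(P@v).max())
# top camera hinge from pedestal / base
print('TCP u',np.array([.5166,-.0278])@u,'H1',np.array([.5138,-.0287])@u,'H2top',np.array([.4355,-.068])@u-.09,'H2 burner',np.array([.4363,-.0686])@u-.09)
im=cv2.cvtColor(cv2.imread('pics/top0.png'),cv2.COLOR_BGR2RGB)
# hinge rod: profile across rod in original top image, along u at v offsets, z=.05
for vv in(-.04,-.02,0,.02,.04):
    row=[]
    for du in np.arange(-.02,.0205,.002):
        p=proj(t,[[*(np.array([.5138,-.0287])+v*vv+u*du),.055]])[0]
        c=cv2.getRectSubPix(im,(1,1),(float(p[0]),float(p[1])))[0,0]; row.append(int(c[0])-int(c[2]))
    print(vv,row)
s=load('scene');h=cv2.cvtColor(s['frame'],cv2.COLOR_RGB2HSV)
red=((h[...,0]<8)|(h[...,0]>172))&(h[...,1]>150)&(h[...,2]>80)
ys,xs=np.nonzero(red[170:210,250:280]);
for y in range(176,206):
    q=xs[ys+170==y]
    if len(q): print(y,q.min()+250,q.max()+250,end='; ')
```

```text
top bar 88 u [-0.4592951  -0.45436772 -0.45092075] v 0.18326876071753834 0.30296439261627656
TCP u -0.45453579999999993 H1 -0.45162040000000003 H2top -0.45401650000000005 H2 burner -0.45448089999999997
-0.04 [-4, -4, -5, -5, 2, 19, 59, 40, 11, -5, -4, 2, 18, 44, 69, 79, 82, 81, 83, 83, 82]
-0.02 [-4, -5, -4, -5, -3, 14, 34, 33, 8, -2, -4, 0, 20, 57, 76, 81, 81, 80, 80, 80, 80]
0 [-5, -5, -6, -3, 2, 21, 64, 39, 10, -5, -5, 0, 24, 62, 83, 86, 86, 86, 85, 86, 86]
0.02 [-5, -4, -4, -5, 0, 22, 44, 37, 8, -4, -5, 2, 26, 66, 81, 86, 87, 88, 87, 86, 87]
0.04 [-4, -5, -4, -5, -1, 17, 38, 24, 4, -4, -5, -3, 24, 59, 78, 81, 81, 81, 81, 81, 81]
184 267 267; 185 266 267; 186 265 267; 187 265 267; 188 265 267; 189 264 267; 190 264 267; 191 264 267; 192 264 267; 193 264 266; 194 263 266; 195 263 265; 196 263 265; 197 264 265; 199 262 264; 200 262 264; 201 262 263;
```

All three checks of the lean are negative: arm kinematics −0.016, scene about −0.018 and top about −0.02. I move a last 2.5 mm towards plumb.

play_rows:
  deltas:
    - {"x": -1,"y": -0.5,"z": 0,"wx": 0,"wy": 0,"wz": 0,"fingers": 1}
    - {"x": -2,"y": -1,"z": 0.3,"wx": 0,"wy": 0,"wz": 0,"fingers": 1}
    - {"x": -2.5,"y": -1.2,"z": 0.5,"wx": 0,"wy": 0,"wz": 0,"fingers": 1}
    - {"x": -2.5,"y": -1.2,"z": 0.5,"wx": 0,"wy": 0,"wz": 0,"fingers": 1}
    - {"x": -2.5,"y": -1.2,"z": 0.5,"wx": 0,"wy": 0,"wz": 0,"fingers": 1}
    - {"x": -2.5,"y": -1.2,"z": 0.5,"wx": 0,"wy": 0,"wz": 0,"fingers": 1}
  grip_force: 30

```text
time: 16.27
tool_pos: [0.5139, -0.029, 0.2398]
tcp_rot: [0.873, 1.387, -0.875]
wrist_force: [3.6, -4.9, 3.4]
width: 0.126
```

Run:
```python
from h import *
u=np.array([-.903,-.43]);v=np.array([.43,-.903])
d=grab('scene');save(d['frame'],'fin');t=grab('top');save(t['frame'],'fint')
st=monitor.read_state();print(st['time'],st['tool_pos'],st['tool_pos'][:2]@u,st['wrist_force'],abs(st['joint_vel']).max(),st['width'])
h=cv2.cvtColor(t['frame'],cv2.COLOR_RGB2HSV)
red=((h[...,0]<8)|(h[...,0]>172))&(h[...,1]>150)&(h[...,2]>50)
ys,xs=np.nonzero(red[190:240,250:320]);P=onplane(t,np.c_[xs+250,ys+190],.237)[:,:2]
print('top bar u',np.median(P@u), 'hinge -.4506..-.4516')
h=cv2.cvtColor(d['frame'],cv2.COLOR_RGB2HSV); m=((h[...,0]<15)&(h[...,1]>110)&(h[...,2]>80)).astype(np.uint8)
mm=np.zeros_like(m);mm[205:240,215:255]=m[205:240,215:255];c,_=cv2.findContours(mm,0,1);c=max(c,key=cv2.contourArea);print('lid scene',cv2.fitEllipse(c))
```

```text
16.375 [ 0.51386608 -0.02904794  0.23985071] -0.45153045262045055 [ 3.08089356 -5.05707034  2.66399544] 0.00200876838630753 0.12491404456790019
top bar u -0.4516837312814975 hinge -.4506..-.4516
lid scene ((233.84384155273438, 222.63064575195312), (8.730672836303711, 14.319337844848633), 85.88875579833984)
```

View pics/fin.png

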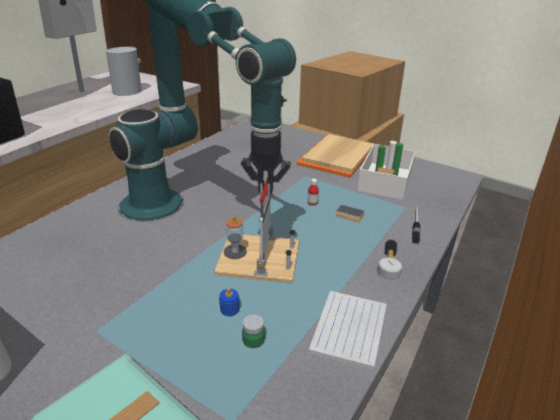

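The final view shows the burner upright on the pedestal (235,225) and the screen plumb in the gripper (265,195). The other things are where they were. I hand the job in.

```bash
python3 -c "
from h import *
print(finish_job())"
```

```text
the job is handed in; nothing more can be done
None
```

The burner stands upright on the pedestal, released, and the screen is held plumb by its red bar with a 30 N grip. I handed the job in at about 16.4 s.

- **Burner:** I took the clear one with the copper lid and left the blue look-alike alone. In the top view the lid is about 1 mm from the pedestal centre. In the scene view it had not moved after the screen was swung up.
- **Screen:** It was raised slowly along its arc and never leaned noticeably towards the burner. The last checks of its lean were:

| Check | Lean (rad) |
|---|---|
| Arm position against the hinge found from the lying bar | about 0 |
| Top view, bar against the hinge rod | 0 to −0.006 |
| Hinge worked out from the pedestal's 90 mm distance | about +0.015 |

- **Forces:** The arm was still at the end, with about 6.5 N on the wrist, mostly along the hinge line.
- **Disagreements:** The pedestal-based hinge position differs from the other two by about 3 mm. The two cameras also disagreed by 6–9 mm in absolute position, mostly in y, but agreed to about 1.5 mm on distances between things. I placed the burner by the distances.

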